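# Seat the rice pot's flat lid from under its glass dome

### The arm

A 6-joint arm with a two-finger parallel gripper is mounted at the origin on the work surface. World frame = base frame: x ahead of the robot, y to its left, z up, the work surface at z = 0. Lengths are in m, angles in rad, forces in N, time in s.
With the tool pointing down it reaches from about 0.35 to 0.775 m from the base axis. Payload 5.5 kg.
Tool frame: the origin (TCP) lies at the very end of the fingers, on their centre line; the grasp point (between the pads) lies 19 mm behind it; z points along the fingers, y is the line along which they close (so a half turn about z gives the same grasp; the last joint's range is limited). The gripper opens to 85 mm and grips with 20 to 120 N. Pads are 22 mm wide; open, the fingers measure 114 mm over their backs; the gripper's body (76 mm by 85 mm) begins 54 mm behind the grasp point. The pads swing forward as they close: fully open they stand 13 mm farther back than shut.
Start: joints at [-1.474, 0.313, 0.046, 1.304, 0, 1.431], TCP at [0.135, -0.559, 0.231] pointing down, gripper open.
Joint ranges: [-2.76, 2.76], [-0.86, 1.69], [-1.03, 1.26], [-2.2, 2.34], [-1.47, 1.5], [-3.14, 3.14]. Speed limits (rad/s): [2.57, 2.57, 3.14, 3.14, 3.14, 3.14].

### API

Orientations are given as a unit quaternion [w, x, y, z].
In Python, from workcell import env gives the robot as it stands. The module is installed in compiled form; this text tells all that it offers.
- The arm moves only by the tool jog_arm, never from a script. Its arguments are lists of equal length, an entry for each row: "gripper": the opening, from 0 (shut) to 1 (fully open); "offset": the shift along the world's x, y, z in cm, a list of three; "twist": the turn about the world's z in degrees. In form: {"gripper": [gripper, ...], "offset": [[dx, dy, dz], ...], "twist": [twist, ...]}. A call has exactly 8 rows; each row is the pose to reach, as a shift and turn from the pose commanded when the call began; what a row does not reach only later rows make up. A row lasts 1/8 s, in which the tool goes at most 62.5 mm and 10.7 degrees, less where a joint would pass 70% of its speed; a pose out of reach is approached as far as the arm can. A call with a gripper value outside its range is refused whole. The fingers move at their own pace and stop on an object; "squeeze" is the grip in N (left out, the last holds). Time passes only in rows, so rows that repeat a pose let the fingers close, or fill a call up. It gives the time, the measured TCP pose, the force, the opening and the grip force at its end, in the units of the state.
- env.get_state(): the state, without advancing time (a new reading comes with each control period).
- env.read_camera(name): name is "side" or "top" or "wrist"; returns a dict with "image" (420x560x3 uint8, red, green, blue), "z_map" (420x560 float32, m along the optical axis (not along the pixel's ray), 0 where there is no reading), "fovy" (degrees; the focal length in pixels is half the picture's height over the tangent of half this angle, whatever the lens; pixels are square), "cx", "cy" (the principal point, pixels), "cam_to_world" (4x4, takes a point from camera to world coordinates). Camera axes: x right, y up, looking along -z (the intrinsics and any distortion apply to the point x, -y, -z); pixel columns grow to the right and rows downward; lengths in m; the calibration is good to about 2 mm. The wrist camera is an equidistant fisheye: a pixel r from the principal point sees the ray r / f radians off the axis. A picture is of the moment at which its call begins.
- env.hand_in(): hands the job in; it is judged then, once.
The state is a dict: "clock": time; "joint_pos": joint angles; "qvel": joint speeds; "tau": joint torques, N m; "tcp_pos": TCP position; "orientation": TCP orientation; "wrist_force": force on the tool from outside, world axes, zero at the start; "ft_torque": the same for the moment, N m; "finger_gap": finger opening in m; "grip_force": force on a finger pad.
Only numpy, scipy, OpenCV 4.12 (cv2) and the standard library are available. Lean on these libraries where they do the work, as an engineer would, in place of code of your own. Each camera call takes 0.05 s, during which the arm holds its last target. There are 200 camera calls.

### The job

The rice is to rest under the flat vented lid alone. Pick up the two-part lid by the handle of its glass dome, lower it squarely onto the aluminium pot until the flat lid seats in the rim, turn the dome about an eighth of a turn either way to unhook it from the flat lid, then lift the dome by itself. Finish while still holding the dome level over the pot, about 8 cm clear of the seated flat lid; leave the pot, kettle, paddle and pepper mill where they stand.

Things in the scene. Friction and masses are not known exactly. Their poses are not given: they have to be found in the camera images.
- dome_handle (a point): Centre of the black bar handle on the outer lid, a glass dome 231 mm across with steel rim (0.45 kg). Bar 100 mm long along this point's x, 16 mm wide along y, 14 mm tall, on posts at x = +-38 mm, 20 mm free under it; z up. The dome's rim rests on the flat lid 84 mm below this point; its steel skirt, with the catches, ends 97 mm below, 112.5 mm inside and 115.5 mm outside radius.
- dome: The same dome; origin on its axis, 84 mm below the handle's centre, in the plane that rests on the flat lid's flange; axes as the handle's. Three catches 26 mm wide point inward from the skirt's lower edge to a radius of 104 mm, at 0, 120 and 240 degrees from x, their upper faces 10 mm below this origin.
- inner_lid: Flat inner lid, plain aluminium, 0.4 kg, six vents, low knob, under the dome at the start, standing on the grate. Origin at the centre of its underside, z up. Plug 185 mm across, 12 mm deep, bevelled to 172 mm at its foot; above it a flange 204 mm across (12 to 16 mm above the origin) that rests on the pot's rim. At rest the dome's origin is 16 mm above this origin.
- inner_lid_flange (a point): Centre of the flange's top, 16 mm above the flat lid's origin. Three lugs 24 mm wide reach a radius of 110 mm at 0, 120, 240 degrees from x. At the start the dome's catches lie under them (x axes within 3 degrees): raised 6 mm the dome hooks and carries the flat lid. Turned 16 degrees either way they are clear, 45 to 60 well clear, 104 hooked again. Dome has 6 mm height, 2 mm side play.
- pot: Low heavy aluminium pot, 1.9 kg, loose on the cast-iron grate: 200 mm outside and 192 mm inside diameter, 85 mm tall, two loop handles reaching 133 mm out along +-y, 45 to 55 mm above its underside. Origin at the centre of its underside. When the flat lid is seated its origin is 73 mm above this one, on the same axis.
- pot_rim (a point): Centre of the pot's mouth at rim height, 85 mm above its underside. When both lids rest on the pot the dome's handle is 88 mm above this point.
- kettle: Stainless tea kettle, 168 mm across, 207 mm tall with its arch handle; origin at the centre of its underside. Leave alone.
- paddle: Wooden rice paddle, 240 mm long, lying on the steel deck; origin at its underside near mid-length. Leave alone.
- mill: Wooden pepper mill, 54 mm across, 122 mm tall, on the steel deck; origin at the centre of its underside. Leave alone.

How it is judged:
On the way, in this order (a step that is already met when the one before it is completed fails the run):
1. the dome and the flat lid hooked under it are raised together off the grate (height (world z) of inner_lid above 0.06 m and horizontal distance between inner_lid and dome below 0.008 m and distance between inner_lid and dome below 0.03 m and contact force between the fingers and dome above 0.5 N), for 0.1 s.
2. the flat lid is seated in the pot with the dome still on it and held (z of inner_lid in the frame of pot below 0.0765 m and horizontal distance between inner_lid and pot below 0.006 m and angle between inner_lid's own z axis and vertical below 0.04 rad and distance between inner_lid and dome below 0.03 m and contact force between the fingers and dome above 0.5 N), for 0.1 s.
3. the dome is turned clear of the lugs while the flat lid stays seated (angle between the x axis of dome and the x axis of inner_lid, either way round above 0.3 rad and distance between inner_lid and dome below 0.03 m and z of inner_lid in the frame of pot below 0.0765 m and horizontal distance between inner_lid and pot below 0.006 m), for 0.1 s.
At the end, for the whole second after the job is handed in: The flat lid sits still and level in the pot's rim (height within 3.5 mm, centre within 6 mm); the pot stands on the grate; the fingers hold the dome still and level (0.2 rad), touching neither lid nor pot, its rim 50 to 140 mm above the flat lid's flange and within 50 mm of the pot's axis (z of inner_lid in the frame of pot between 0.07 and 0.0765 m and horizontal distance between inner_lid and pot below 0.006 m and angle between each of inner_lid, pot's own z axis and vertical below 0.04 rad and height (world z) of pot below 0.04 m and linear speed of inner_lid below 0.01 m/s and z of dome in the frame of inner_lid between 0.066 and 0.156 m and horizontal distance between dome and pot below 0.05 m and angle between dome's own z axis and vertical below 0.2 rad and linear speed of dome below 0.02 m/s and contact force between the fingers and dome above 1 N and contact force between dome and inner_lid below 0.1 N and contact force between dome and pot below 0.1 N); the arm keeps its last pose, push and grip.
It fails at once if the pot is shoved more than 25 mm (distance of pot from where it was at the start of the episode above 0.025 m).
It fails at once if the glass dome is tipped over (angle between dome's own z axis and vertical above 0.6 rad).
It fails at once if the kettle is disturbed (distance of kettle from where it was at the start of the episode above 0.02 m).
It fails at once if the paddle is disturbed (distance of paddle from where it was at the start of the episode above 0.02 m).
It fails at once if the pepper mill is disturbed (distance of mill from where it was at the start of the episode above 0.02 m).
It also fails if it takes over 48 s, if anything falls off the work surface, if the arm or the gripper's body presses on something with over 40 N, if the wrist force passes 120 N, or if a joint passes its speed limit or range.

## Working session

There is one attempt and no reset: what is moved stays moved. The work goes in short steps, Python scripts to look and compute and a tool call to move; the robot and the scene stay as the last step left them, time stands still between calls to the robot, and variables do not carry over. Pictures are saved under pics/ and viewed, at most 10 in all, crops included, and the job is handed in when it is done.

Besides the shell and the picture viewer there is one more tool, called after "Request:" as name(argument=value, ...) on one line, values as JSON. jog_arm: Moves the arm, as the interface text tells. Its arguments: {"type":"object","properties":{"gripper":{"type":"array"},"offset":{"type":"array"},"twist":{"type":"array"},"squeeze":{"type":"number"}},"required":["gripper","offset","twist"]}

```bash
mkdir -p pics; cat > h.py <<'E'
import numpy as np, cv2
from workcell import env
def grab(name):
    c=env.read_camera(name); 
    return c
def cloud(c):
    d=c["z_map"]; h,w=d.shape; f=h/2/np.tan(np.radians(c["fovy"])/2)
    u,v=np.meshgrid(np.arange(w),np.arange(h))
    P=np.stack([(u-c["cx"])/f*d,-(v-c["cy"])/f*d,-d,np.ones_like(d)],-1)
    W=P@np.array(c["cam_to_world"]).T
    W=W[...,:3]; W[d==0]=np.nan
    return W
E
python3 - <<'E'
from h import *
cs=[grab("side"),grab("top")]
for n,c in zip(["side","top"],cs):
    cv2.imwrite(f"pics/{n}0.png",c["image"][...,::-1]); np.save(f"{n}.npy",cloud(c))
    print(n,c["fovy"],np.round(c["cam_to_world"],3).tolist(),[k for k in c])
cv2.imwrite("pics/both.png",cv2.resize(np.vstack([c["image"] for c in cs]),(400,600))[...,::-1])
s=env.get_state();print({k:np.round(v,3).tolist() for k,v in s.items()})
E
```

```text
side 54.95296875556713 [[-0.974, 0.153, -0.17, 0.452], [-0.227, -0.712, 0.665, 0.707], [-0.019, 0.686, 0.728, 0.832], [0.0, 0.0, 0.0, 1.0]] ['image', 'z_map', 'fovy', 'cx', 'cy', 'cam_to_world']
top 47.84173848210403 [[-0.004, 0.982, -0.19, 0.368], [-1.0, -0.008, -0.021, 0.059], [-0.022, 0.19, 0.982, 1.296], [0.0, 0.0, 0.0, 1.0]] ['image', 'z_map', 'fovy', 'cx', 'cy', 'cam_to_world']
{'clock': 0.1, 'joint_pos': [-1.474, 0.314, 0.045, 1.304, 0.0, 1.431], 'qvel': [0.001, -0.003, 0.002, 0.0, -0.0, 0.001], 'tau': [0.002, -48.173, 29.924, 0.013, -0.0, -0.0], 'tcp_pos': [0.135, -0.558, 0.23], 'orientation': [-0.001, 0.993, 0.118, 0.0], 'wrist_force': [0.398, -0.38, -0.084], 'ft_torque': [-0.019, -0.025, -0.027], 'grip_force': 0.0, 'finger_gap': 0.086}
```

View pics/top0.png

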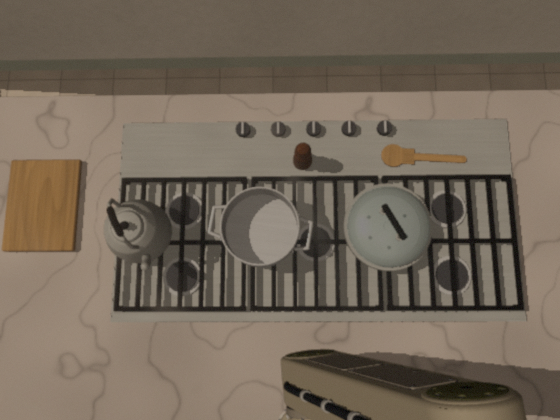

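View pics/side0.png

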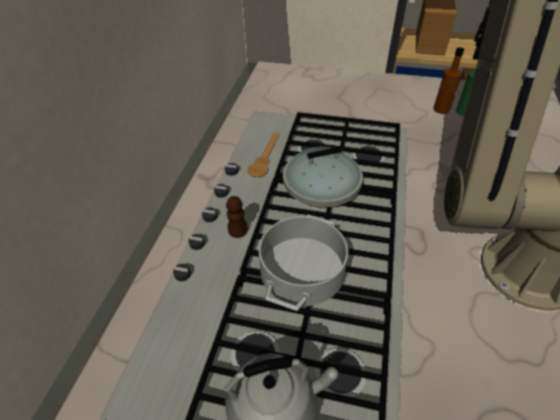

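The top view shows the pot at about (260,227), the dome at (388,227) with its bar running from (385,206) to (405,238), the kettle at left, and the mill and paddle above. The side view agrees. Next I'll measure the bar, pot rim and dome.

```bash
cat >> h.py <<'E'
from scipy.optimize import least_squares
def circ(p):
    r=least_squares(lambda q:np.hypot(p[:,0]-q[0],p[:,1]-q[1])-q[2],[*p.mean(0)[:2],.1],loss="soft_l1",f_scale=.002)
    return r.x,np.sqrt(np.mean(r.fun**2))
E
python3 - <<'E'
from h import *
for n in ["top","side"]:
    W=np.load(n+".npy"); im=cv2.imread(f"pics/{n}0.png")
    g=im.max(2).astype(int); x,y,z=W[...,0],W[...,1],W[...,2]
    print(n,"grate z",[np.round(np.nanpercentile(z[(g<40)&(x>.35)&(x<.6)&(z<.06)],[50,90,98]),4)])
    # handle
    ps=W[200:245,375:415] if n=="top" else W[140:165,295:350]
    gs=g[200:245,375:415] if n=="top" else g[140:165,295:350]
    zz=ps[...,2]; print("zmax",np.nanpercentile(zz,[50,90,99]))
    m=(gs<60)&(zz>np.nanpercentile(zz,99)-.012)
    p=ps[m].astype(np.float32); 
    r=cv2.minAreaRect(p[:,:2]*1000); print("handle",m.sum(),p.mean(0),r,np.median(p[:,2]))
    c=np.cov(p[:,:2].T); w,v=np.linalg.eigh(c); print("ang",np.degrees(np.arctan2(v[1,1],v[0,1])),"len",np.sqrt(12*w))
    # pot rim
    near=(abs(y-.06)<.16)&(abs(x-.47)<.16)
    zr=z[near&(z>.07)]; h,e=np.histogram(zr,bins=np.arange(.07,.16,.003)); print("pot z hist",dict(zip(np.round(e,3),h)))
    p=W[near&(z>.1)&(z<.14)]; h0=np.nanpercentile(p[:,2],90); 
    pr=p[abs(p[:,2]-h0)<.003]; print("rim",len(pr),np.median(pr[:,2]),circ(pr))
    near=(abs(y+.23)<.16)&(abs(x-.47)<.16)
    p=W[near&(z>.045)&(z<.065)]; print("dome lowslice",len(p),circ(p))
    h,e=np.histogram(z[near],bins=np.arange(0,.17,.005)); print(dict(zip(np.round(e,3),h)))
E
```

```text
top grate z [array([0.0349, 0.0384, 0.0404])]
zmax [0.10528372 0.1402148  0.14518206]
handle 229 [ 0.5445925  -0.18922257  0.14173241] ((545.4734497070312, -188.66668701171875), (95.875244140625, 15.480279922485352), 28.967788696289062) 0.14175026
ang -150.67782723328037 len [0.01428164 0.09582286]
pot z hist {np.float64(0.07): np.int64(51), np.float64(0.073): np.int64(28), np.float64(0.076): np.int64(50), np.float64(0.079): np.int64(52), np.float64(0.082): np.int64(83), np.float64(0.085): np.int64(98), np.float64(0.088): np.int64(96), np.float64(0.091): np.int64(59), np.float64(0.094): np.int64(18), np.float64(0.097): np.int64(17), np.float64(0.1): np.int64(19), np.float64(0.103): np.int64(16), np.float64(0.106): np.int64(16), np.float64(0.109): np.int64(21), np.float64(0.112): np.int64(10), np.float64(0.115): np.int64(53), np.float64(0.118): np.int64(117), np.float64(0.121): np.int64(84), np.float64(0.124): np.int64(15), np.float64(0.127): np.int64(0), np.float64(0.13): np.int64(0), np.float64(0.133): np.int64(0), np.float64(0.136): np.int64(0), np.float64(0.139): np.int64(0), np.f
[... 3304 characters left out ...]
np.int64(205), np.float64(0.06): np.int64(117), np.float64(0.065): np.int64(129), np.float64(0.07): np.int64(181), np.float64(0.075): np.int64(202), np.float64(0.08): np.int64(208), np.float64(0.085): np.int64(348), np.float64(0.09): np.int64(343), np.float64(0.095): np.int64(536), np.float64(0.1): np.int64(443), np.float64(0.105): np.int64(167), np.float64(0.11): np.int64(14), np.float64(0.115): np.int64(13), np.float64(0.12): np.int64(9), np.float64(0.125): np.int64(22), np.float64(0.13): np.int64(39), np.float64(0.135): np.int64(98), np.float64(0.14): np.int64(53), np.float64(0.145): np.int64(0), np.float64(0.15): np.int64(0), np.float64(0.155): np.int64(0), np.float64(0.16): np.int64(0)}
```

Request:
jog_arm(gripper=[1,1,1,1,1,1,1,1], offset=[[2,1.8,0],[6,5.4,0.5],[11,10,1],[16,14.5,1],[21,19,1],[26,23.5,1],[31,28,1],[35,31.7,1]], twist=[2,4,6,8,10,12,14,16], squeeze=60)

```text
clock: 1.1
tcp_pos: [0.4738, -0.2516, 0.2411]
orientation: [0.0, 0.967, 0.256, -0.0]
wrist_force: [-0.0, -1.0, 0.7]
finger_gap: 0.0856
grip_force: 0.0
```

Request:
jog_arm(gripper=[1,1,1,1,1,1,1,1], offset=[[3,2.7,-1],[5,4.5,-2],[6,5.3,-3],[6,5.3,-3],[6,5.3,-3],[6,5.3,-3],[6,5.3,-3],[6,5.3,-3]], twist=[0,0,0,0,0,0,0,0])

```text
clock: 2.1
tcp_pos: [0.5325, -0.2006, 0.2117]
orientation: [0.0, 0.967, 0.255, 0.0]
wrist_force: [-0.6, 0.1, 0.6]
finger_gap: 0.0854
grip_force: 0.0
```

```bash
python3 - <<'E'
from h import *
c=grab("wrist"); s=env.get_state()
cv2.imwrite("pics/w1.png",c["image"][...,::-1])
print({k:np.round(s[k],4).tolist() for k in ["clock","tcp_pos","orientation","joint_pos","wrist_force"]})
T=np.array(c["cam_to_world"]); print(T.round(3).tolist(),c["fovy"],c["cx"],c["cy"])
d=c["z_map"];h,w=d.shape;f=h/2/np.tan(np.radians(c["fovy"])/2)
u,v=np.meshgrid(np.arange(w),np.arange(h));a=u-c["cx"];b=v-c["cy"];r=np.hypot(a,b)+1e-9;th=r/f
k=d*np.tan(th)/r
W=(np.stack([a*k,-b*k,-d,np.ones_like(d)],-1)@T.T)[...,:3];W[d==0]=np.nan
np.save("w1.npy",W)
g=c["image"].max(2);z=W[...,2]
m=(z>.128)&(z<.15)&(np.hypot(W[...,0]-.545,W[...,1]+.188)<.07)&(g<80)
p=W[m].astype(np.float32);print(m.sum(),np.percentile(p[:,2],[5,50,95]),cv2.minAreaRect(p[:,:2]*1000), np.argwhere(m).mean(0))
E
```

```text
{'clock': 2.15, 'tcp_pos': [0.5325, -0.2006, 0.2116], 'orientation': [0.0002, 0.967, 0.2549, 0.0001], 'joint_pos': [-0.5013, 0.3072, -0.0107, 1.2525, -0.0001, 2.1248], 'wrist_force': [-0.4993, -0.4396, -0.3828]}
[[0.493, 0.833, 0.252, 0.595], [-0.87, 0.471, 0.144, -0.164], [0.001, -0.29, 0.957, 0.353], [0.0, 0.0, 0.0, 1.0]] 65.70646984690485 280.751063722346 202.5241582487619
2997 [0.13616326 0.13903114 0.14045766] ((544.9967041015625, -189.2904052734375), (97.8352279663086, 15.301186561584473), 29.23448371887207) [184.6359693  276.71271271]
```

View pics/w1.png

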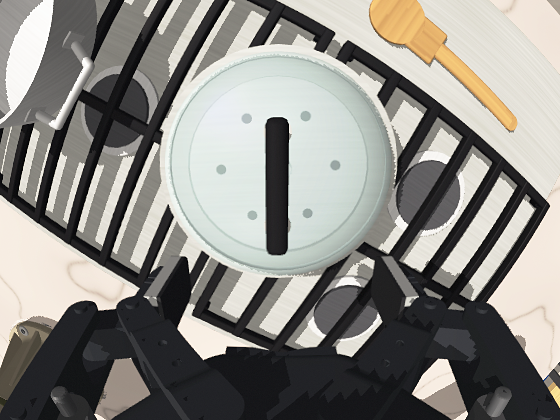

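The wrist picture shows the bar vertical at (277,185), centred between the fingers. It measures 98 x 15 mm at z 0.139, which matches the given size. Descend and grasp.

Request:
jog_arm(gripper=[1,1,1,1,1,1,1,1], offset=[[0.6,0.6,-1],[1.25,1.15,-2.5],[1.25,1.15,-4.5],[1.25,1.15,-6.5],[1.25,1.15,-8],[1.25,1.15,-9],[1.25,1.15,-9.5],[1.25,1.15,-9.5]], twist=[0,0,0,0,0,0,0,0])

```text
clock: 3.15
tcp_pos: [0.5451, -0.1888, 0.1163]
orientation: [0.0, 0.967, 0.255, -0.0]
wrist_force: [-0.6, -0.4, -0.1]
finger_gap: 0.0852
grip_force: 0.0
```

Request:
jog_arm(gripper=[0.6,0.4,0.2,0,0,0,0,0], offset=[[0,0,0],[0,0,0],[0,0,0],[0,0,0],[0,0,0],[0,0,0],[0,0,0],[0,0,0]], twist=[0,0,0,0,0,0,0,0])

```text
clock: 4.15
tcp_pos: [0.5454, -0.189, 0.1168]
orientation: [0.0, 0.967, 0.255, 0.0]
wrist_force: [-0.2, 0.0, 5.3]
finger_gap: 0.0146
grip_force: 59.6
```

Request:
jog_arm(gripper=[0,0,0,0,0,0,0,0], offset=[[0,0,0.3],[0,0,0.6],[0,0,1],[0,0,2],[0,0,3],[0,0,4],[0,0,4.5],[0,0,4.5]], twist=[0,0,0,0,0,0,0,0], squeeze=80)

```text
clock: 5.15
tcp_pos: [0.5455, -0.1889, 0.162]
orientation: [0.0, 0.967, 0.255, 0.0]
wrist_force: [-0.5, 0.6, -8.3]
finger_gap: 0.0144
grip_force: 78.6
```

Request:
jog_arm(gripper=[0,0,0,0,0,0,0,0], offset=[[0,0,1],[0,0,3],[0,0,5.5],[0,0,8],[0,0,9.5],[0,0,10],[0,0,10],[0,0,10]], twist=[0,0,0,0,0,0,0,0])

```text
clock: 6.15
tcp_pos: [0.5446, -0.1885, 0.2602]
orientation: [-0.001, 0.967, 0.255, -0.001]
wrist_force: [0.1, 0.2, -9.1]
finger_gap: 0.0146
grip_force: 78.6
```

```bash
python3 - <<'E'
from h import *
c=grab("side"); s=env.get_state()
cv2.imwrite("pics/s2.png",c["image"][...,::-1])
print({k:np.round(s[k],4).tolist() for k in ["clock","tcp_pos","orientation","wrist_force","ft_torque","grip_force","finger_gap"]})
E
```

```text
{'clock': 6.2, 'tcp_pos': [0.5446, -0.1885, 0.2602], 'orientation': [-0.0007, 0.9669, 0.2552, -0.0008], 'wrist_force': [-0.4907, -0.6587, -7.3153], 'ft_torque': [0.0145, -0.0064, -0.0196], 'grip_force': 78.569, 'finger_gap': 0.0144}
```

View pics/s2.png

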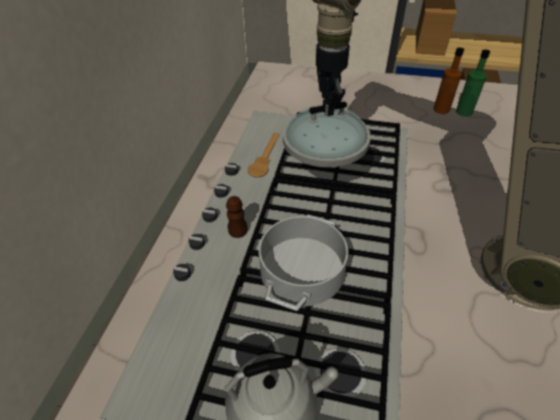

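The picture shows the dome with its vented lid hooked below, level at about (327,133). The wrist reads about 8.5 N, which matches both lids. Carry it over the pot.

Request:
jog_arm(gripper=[0,0,0,0,0,0,0,0], offset=[[0,0.5,0],[0,1.5,0],[0,3.5,0],[0,6,0],[0,9,0],[-0.1,12,0],[-0.1,15,0],[-0.1,18,0]], twist=[0,0,0,0,0,0,0,0])

```text
clock: 7.2
tcp_pos: [0.5436, -0.0063, 0.2616]
orientation: [-0.0, 0.967, 0.256, 0.0]
wrist_force: [0.9, -0.6, -8.2]
finger_gap: 0.0143
grip_force: 78.6
```

Request:
jog_arm(gripper=[0,0,0,0,0,0,0,0], offset=[[0,3,0],[0,6,0],[-0.1,9,0],[-0.1,11.5,0],[-0.15,13.5,0],[-0.15,14.7,0],[-0.15,15.25,0],[-0.15,15.25,0]], twist=[0,0,0,0,0,0,0,0])

```text
clock: 8.2
tcp_pos: [0.5426, 0.1436, 0.2612]
orientation: [0.0, 0.967, 0.255, -0.0]
wrist_force: [-0.4, 0.8, -8.6]
finger_gap: 0.0148
grip_force: 78.6
```

```bash
python3 - <<'E'
from h import *
c=grab("side"); t=grab("top"); s=env.get_state()
cv2.imwrite("pics/s3.png",np.hstack([cv2.resize(q["image"],(400,300)) for q in (c,t)])[...,::-1])
print({k:np.round(s[k],4).tolist() for k in ["clock","tcp_pos","orientation","joint_pos","wrist_force","ft_torque"]})
for q in (c,t):
    W=cloud(q);z=W[...,2];n=np.hypot(W[...,0]-.542,W[...,1]-.144)<.15
    for a,b in ((.108,.124),(.165,.182),(.182,.2),(.2,.22)):
        p=W[n&(z>a)&(z<b)]; 
        if len(p)>30: print(a,len(p),circ(p))
E
```

```text
{'clock': 8.3, 'tcp_pos': [0.5427, 0.1431, 0.2612], 'orientation': [0.0003, 0.967, 0.2548, -0.0001], 'joint_pos': [0.115, 0.2802, 0.0738, 1.3645, -0.0005, 2.7414], 'wrist_force': [0.1735, -0.4763, -8.5408], 'ft_torque': [0.0113, -0.0158, 0.0382]}
0.108 404 (array([0.54123048, 0.14511665, 0.09862111]), np.float64(0.0013880401281506716))
0.165 44 (array([0.54319581, 0.14261712, 0.11596228]), np.float64(0.00042288231969119997))
0.182 946 (array([0.54251621, 0.14557747, 0.11297933]), np.float64(0.002574422429765448))
0.2 1315 (array([0.54261763, 0.14314767, 0.10639112]), np.float64(0.0037167209315316827))
0.182 76 (array([0.54323263, 0.14531661, 0.11371564]), np.float64(0.0023782584023512065))
0.2 506 (array([0.54495774, 0.14584331, 0.11036989]), np.float64(0.003940598142450702))
```

View pics/s3.png

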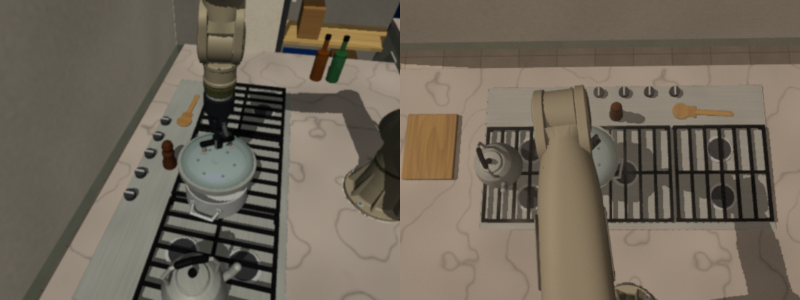

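The side view shows the dome concentric over the pot, at about (215,165) in the half-size picture, within 2 mm. Trim by 1 mm and lower.

Request:
jog_arm(gripper=[0,0,0,0,0,0,0,0], offset=[[-0.1,0.1,-0.5],[-0.1,0.1,-1.5],[-0.1,0.1,-2.7],[-0.1,0.1,-3.8],[-0.1,0.1,-4.5],[-0.1,0.1,-4.8],[-0.1,0.1,-4.9],[-0.1,0.1,-4.9]], twist=[0,0,0,0,0,0,0,0])

```text
clock: 9.3
tcp_pos: [0.5418, 0.1448, 0.2126]
orientation: [0.0, 0.967, 0.255, 0.0]
wrist_force: [0.1, -1.1, -7.5]
finger_gap: 0.0143
grip_force: 78.6
```

Request:
jog_arm(gripper=[0,0,0,0,0,0,0,0], offset=[[0,0,-0.2],[0,0,-0.4],[0,0,-0.6],[0,0,-0.8],[0,0,-1],[0,0,-1.2],[0,0,-1.4],[0,0,-1.6]], twist=[0,0,0,0,0,0,0,0])

```text
clock: 10.3
tcp_pos: [0.5416, 0.1447, 0.1962]
orientation: [0.0, 0.967, 0.255, 0.0]
wrist_force: [0.4, 0.6, -8.4]
finger_gap: 0.0146
grip_force: 78.6
```

Still hanging at 0.196, as expected just before seating. Continue slowly.

Request:
jog_arm(gripper=[0,0,0,0,0,0,0,0], offset=[[0,0,-0.1],[0,0,-0.2],[0,0,-0.25],[0,0,-0.3],[0,0,-0.35],[0,0,-0.4],[0,0,-0.4],[0,0,-0.4]], twist=[0,0,0,0,0,0,0,0])

```text
clock: 11.3
tcp_pos: [0.5416, 0.1447, 0.1923]
orientation: [0.0, 0.967, 0.255, 0.0]
wrist_force: [1.0, 0.6, -4.3]
finger_gap: 0.0146
grip_force: 79.2
```

Request:
jog_arm(gripper=[0,0,0,0,0,0,0,0], offset=[[0,0,-0.05],[0,0,-0.1],[0,0,-0.15],[0,0,-0.2],[0,0,-0.25],[0,0,-0.3],[0,0,-0.3],[0,0,-0.3]], twist=[0,0,0,0,0,0,0,0])

```text
clock: 12.3
tcp_pos: [0.5416, 0.1448, 0.1899]
orientation: [0.0, 0.967, 0.255, 0.0]
wrist_force: [-2.9, -0.1, 2.1]
finger_gap: 0.0146
grip_force: 79.9
```

Force goes from -8.4 to -4.3 (the dome alone) and then to contact at 0.190, so the lid is seated. Raise 2.5 mm into the free play and turn.

Request:
jog_arm(gripper=[0,0,0,0,0,0,0,0], offset=[[0,0,0.15],[0,0,0.25],[0,0,0.25],[0,0,0.25],[0,0,0.25],[0,0,0.25],[0,0,0.25],[0,0,0.25]], twist=[0,0,3,7,11,15,20,25])

```text
clock: 13.3
tcp_pos: [0.5415, 0.1446, 0.1913]
orientation: [-0.0, 0.888, 0.46, -0.0]
wrist_force: [0.2, -1.1, -3.4]
finger_gap: 0.0141
grip_force: 79.2
```

Request:
jog_arm(gripper=[0,0,0,0,0,0,0,0], offset=[[0,0,0],[0,0,0],[0,0,0],[0,0,0],[0,0,0],[0,0,0],[0,0,0],[0,0,0]], twist=[5,10,15,20,24,26,26,26])

```text
clock: 14.3
tcp_pos: [0.5416, 0.1447, 0.1917]
orientation: [0.0, 0.763, 0.646, -0.0]
wrist_force: [-1.3, -0.4, -4.3]
finger_gap: 0.0143
grip_force: 79.1
```

```bash
python3 - <<'E'
from h import *
c=grab("side"); t=grab("wrist"); s=env.get_state()
cv2.imwrite("pics/s4.png",np.hstack([cv2.resize(q,(400,300)) for q in (c["image"][130:320,180:420],t["image"])])[...,::-1])
print({k:np.round(s[k],4).tolist() for k in ["clock","tcp_pos","orientation","joint_pos","wrist_force","ft_torque"]})
E
```

```text
{'clock': 14.4, 'tcp_pos': [0.5416, 0.1447, 0.1918], 'orientation': [0.0, 0.763, 0.6464, -0.0], 'joint_pos': [0.118, 0.2994, -0.0704, 1.201, -0.0001, 1.8538], 'wrist_force': [0.6309, 0.2631, -4.3855], 'ft_torque': [-0.0099, 0.0145, -0.0217]}
```

View pics/s4.png

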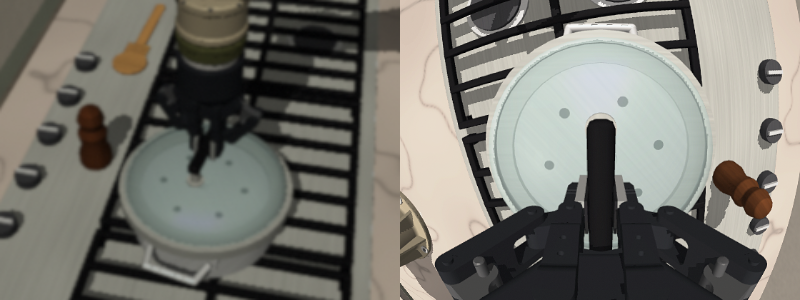

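The wrist view shows the vents rotated about 10° relative to the bar. With 60° vent symmetry, that matches a 51° turn with the flat lid left in place. Lift.

Request:
jog_arm(gripper=[0,0,0,0,0,0,0,0], offset=[[0,0,0.2],[0,0,0.4],[0,0,0.6],[0,0,0.8],[0,0,1],[0,0,1.2],[0,0,1.2],[0,0,1.2]], twist=[0,0,0,0,0,0,0,0])

```text
clock: 15.4
tcp_pos: [0.5416, 0.1447, 0.2038]
orientation: [0.0, 0.763, 0.647, 0.0]
wrist_force: [0.6, -0.2, -6.5]
finger_gap: 0.0141
grip_force: 78.9
```

```bash
python3 - <<'E'
from h import *
f=[]
for i in range(5):
    c=grab("wrist"); f.append(env.get_state()["wrist_force"])
print(np.round(f,2).tolist())
E
```

```text
[[0.9, -1.36, -5.71], [1.26, -0.48, -6.66], [1.16, -0.74, -5.55], [1.55, -0.51, -5.61], [0.75, -0.75, -5.46]]
```

Request:
jog_arm(gripper=[0,0,0,0,0,0,0,0], offset=[[0.05,-0.03,0],[0.1,-0.05,0],[0.1,-0.05,0],[0.1,-0.05,0.1],[0.1,-0.05,0.2],[0.1,-0.05,0.4],[0.1,-0.05,0.6],[0.1,-0.05,0.6]], twist=[0,0,0,0,0,0,0,0])

```text
clock: 16.65
tcp_pos: [0.543, 0.1441, 0.2103]
orientation: [0.001, 0.763, 0.647, 0.0]
wrist_force: [0.1, -0.5, -3.4]
finger_gap: 0.0145
grip_force: 79.2
```

```bash
python3 - <<'E'
from h import *
f=[]
for i in range(4):
    c=grab("side"); f.append(env.get_state()["wrist_force"])
print(np.round(f,2).tolist())
cv2.imwrite("pics/s5.png",cv2.resize(c["image"][180:320,230:370],(560,560),interpolation=cv2.INTER_CUBIC)[...,::-1])
E
```

```text
[[-0.06, -0.4, -4.14], [-0.2, 0.07, -4.24], [-0.1, 0.33, -4.55], [-0.44, 0.32, -4.71]]
```

View pics/s5.png

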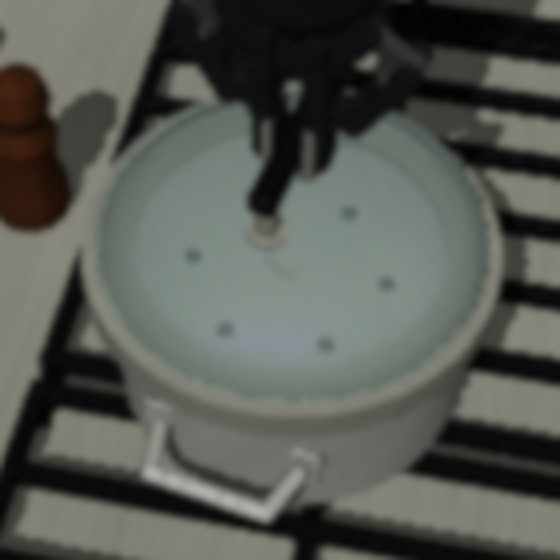

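The force is back to the dome alone (4.4 N), so the rub has gone. Lift on.

Request:
jog_arm(gripper=[0,0,0,0,0,0,0,0], offset=[[0,0,0.3],[0,0,1],[0,0,2],[0,0,3.2],[0,0,4.4],[0,0,5.4],[0,0,6],[0,0,6]], twist=[0,0,0,0,0,0,0,0])

```text
clock: 17.85
tcp_pos: [0.5428, 0.1443, 0.2703]
orientation: [0.0, 0.763, 0.647, 0.0]
wrist_force: [-0.3, 1.0, -3.9]
finger_gap: 0.0146
grip_force: 79.2
```

Request:
jog_arm(gripper=[0,0,0,0,0,0,0,0], offset=[[0,0,0],[0,0,0],[0,0,0],[0,0,0],[0,0,0],[0,0,0],[0,0,0],[0,0,0]], twist=[0,0,0,0,0,0,0,0])

```text
clock: 18.85
tcp_pos: [0.5426, 0.1442, 0.2698]
orientation: [0.0, 0.763, 0.647, 0.0]
wrist_force: [0.2, 0.3, -4.2]
finger_gap: 0.0143
grip_force: 79.2
```

```bash
python3 - <<'E'
from h import *
c=grab("side"); s=env.get_state()
print({k:np.round(s[k],4).tolist() for k in ["clock","tcp_pos","wrist_force","ft_torque"]})
W=cloud(c);z=W[...,2];n=np.hypot(W[...,0]-.542,W[...,1]-.144)<.13
p=W[n&(z>.112)&(z<.135)]; pr=p; print(len(p),circ(p),np.percentile(p[:,2],[10,50,90]))
A=np.c_[p[:,:2]-[.542,.144],np.ones(len(p))];print(np.linalg.lstsq(A,p[:,2],rcond=None)[0])
cv2.imwrite("pics/s6.png",cv2.resize(c["image"][110:320,200:410],(590,590),interpolation=cv2.INTER_CUBIC)[...,::-1])
E
```

```text
{'clock': 18.9, 'tcp_pos': [0.5426, 0.1442, 0.2698], 'wrist_force': [0.4426, -0.8729, -3.8161], 'ft_torque': [0.0218, 0.0169, 0.0195]}
1228 (array([0.54598785, 0.12506727, 0.10864091]), np.float64(0.009047906422185177)) [0.11853087 0.12134758 0.12326503]
[ 0.00447785 -0.0235707   0.12272336]
```

View pics/s6.png

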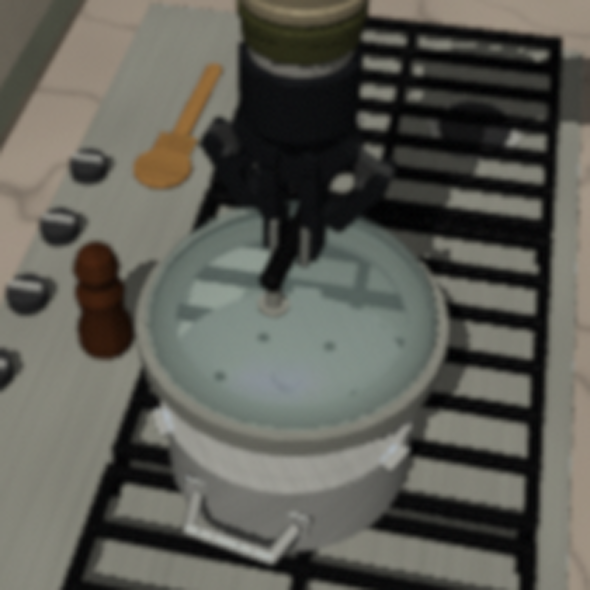

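The picture shows the dome level and clear, with the flat lid and its vents on the pot at about (285,440). I'll check the lid's seating once, robustly.

```bash
python3 - <<'E'
from h import *
c=grab("side")
W=cloud(c);z=W[...,2];x=W[...,0]-.542;y=W[...,1]-.144;r=np.hypot(x,y)
m=(r<.094)&(z>.105)&(z<.14);p=np.c_[x[m],y[m],z[m]]
f=least_squares(lambda q:q[0]*p[:,0]+q[1]*p[:,1]+q[2]-p[:,2],[0,0,.12],loss="soft_l1",f_scale=.001)
print(m.sum(),f.x,np.ptp(p[:,0]),p[:,1].min(),p[:,1].max())
m=(r<.12)&(r>.08)&(abs(z-(f.x[0]*x+f.x[1]*y+f.x[2]))<.003)&(y>.03)
rr=[];a=np.degrees(np.arctan2(y[m],x[m]));e=[]
X=W[m]
for t in range(0,180,5):
    k=abs(a-t)<2.5
    if k.sum()>3: i=np.argmax(r[m][k]); e.append(X[k][i])
e=np.array(e);print(len(e),circ(e))
q=least_squares(lambda q:np.hypot(e[:,0]-q[0],e[:,1]-q[1])-.102,[.542,.144],loss="soft_l1",f_scale=.001);print(q.x,np.round(q.fun*1000,1))
E
```

```text
640 [-0.00596998  0.01652518  0.12001064] 0.16945711746105835 0.019132551090778188 0.09369005844365288
28 (array([0.54409909, 0.128893  , 0.11613599]), np.float64(0.002010884026170161))
[0.54335254 0.14437013] [ 8.5  7.9  7.7  0.1  0.7 -0.3 -0.2 -0.5  0.1 -0.6 -0.8 -0.7 -0.1 -0.8
  0.2  1.2 -0.7  0.4 -0.6  1.2 -0.5 -0.7 -0.9 -0.9  7.3  7.7  7.7  3.5]
```

```bash
python3 -c "
from workcell import env
print(env.hand_in())"
```

```text
the job is handed in; nothing more can be done
None
```

I handed the job in at about 19 s with the flat lid seated level in the pot, measured about 2 mm off centre, and the dome unhooked and held about 8 cm above it. The hand-in call returned no verdict.

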